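# Find the stamped bearing carton and push it to the dispatch line

## Robot

A 7-joint arm with a two-finger parallel gripper is mounted at the origin on a cart in front of the work surface, level with it; the furniture and walls round the work are solid. World frame = base frame: x ahead of the robot, y to its left, z up, the work surface at z = 0. Lengths are in m, angles in rad, forces in N, time in s.
With the tool pointing down it reaches from about 0.4 to 0.85 m from the base axis. Payload 10.4 kg.
Tool frame: the origin (TCP) lies midway between the tips of the shut fingers; the grasp point (between the pads) lies 19 mm behind it; z points along the fingers, y is the line along which they close (so a half turn about z gives the same grasp; the last joint's range is limited). The gripper opens to 87 mm and grips with 3 to 60 N. Pads are 19 mm wide; open, the fingers measure 117 mm over their backs; the gripper's body (75 mm by 190 mm) begins 51 mm behind the grasp point.
Start: joints at [1.131, 0.332, -0.065, 1.46, 0.022, 1.35, -0.088], TCP at [0.253, -0.572, 0.189] pointing down, gripper open.
Joint ranges: [-2.6, 2.6], [-0.5, 2.12], [-1.47, 1.34], [0.16, 2.42], [-1.27, 4.41], [0.06, 2.06], [-2.6, 2.6]. Speed limits (rad/s): [2.22, 2.22, 2.79, 2.79, 3.14, 3.14, 3.14].

## Interface

Orientations are given as a unit quaternion [x, y, z, w].
In Python, from bench import r gives the robot as it stands.
- The arm moves only by the tool arm_command, never from a script. Its argument "moves" is one flat list of numbers, 4 for each row, row after row: the shift along the tool's x, y, z in cm, then the turn about the tool's z in degrees. A call has 1 to 12 rows; each row shifts and turns the commanded pose from where the row before left it, along the tool's axes as they then stand; what a row does not reach is not made up. A row lasts 1/12 s, in which the tool goes at most 41.7 mm and 7.16 degrees, less where a joint would pass 70% of its speed; a pose out of reach is approached as far as the arm can. A call with a gripper value outside its range is refused whole. "fingers" is the opening in per cent of the stroke, from 0 (shut) to 100 (fully open), set as the call begins (left out, the last holds). The fingers move at their own pace and stop on an object; "squeeze" is the grip in N (left out, the last holds). Time passes only in rows, so rows that do not move let the fingers close. It gives the time, the measured TCP pose, the force, the opening and the grip force at its end, in the units of the state.
- r.read_state(): the state, without advancing time (a new reading comes with each control period).
- r.camera(name): name is "side" or "top" or "wrist"; returns the picture (400x640x3 uint8, red, green, blue); there is no depth.
- r.camera_info(name): a dict with "fx", "fy", "cx", "cy" (pixels), "origin" and "attitude" of the camera in the world. Camera axes: x right, y up, looking along -z (the intrinsics and any distortion apply to the point x, -y, -z); pixel columns grow to the right and rows downward; lengths in m; the calibration is good to about 2 mm. A picture is of the moment at which its call begins: read the wrist's pose just before it. camera_info takes no time and is no camera call; for the wrist camera it gives the pose at the moment of the call.
- r.close_job(): hands the job in; it is judged then, once.
The state is a dict: "time": time; "joint_positions": joint angles; "joint_vel": joint speeds; "joint_torque": joint torques, N m; "ee_pos": TCP position; "eef_rot": TCP orientation; "ft_force": force on the tool from outside, world axes, zero at the start; "torque": the same for the moment, N m; "width": finger opening in m; "grip_force": force on a finger pad.
Only numpy, scipy, OpenCV 4.12 (cv2) and the standard library are available. Lean on these libraries where they do the work, as an engineer would, in place of code of your own. Each camera call takes 0.05 s, during which the arm holds its last target. There are 200 camera calls.

## Task

Two green bearing cartons stand on edge on the board in front of the dispatch line's loading plate, and one of them has an inspection stamp, an oblong frame with a tick, on its underside. With the fingertips only, first tip both of them backwards over the front edge of the plate, so that each lies on its back on the plate with its underside towards the robot; only then push the stamped one across the plate onto the rollers until it lies against the guide rail, and along the rollers up to the end stop. Lift and carry nothing, leave the other carton lying on the plate off the rollers, and do not disturb the tools and parts around.

Things in the scene. Friction and masses are not known exactly. Their poses are not given: they have to be found in the camera images.
- line: the dispatch line, a low fixed unit on a plywood board 10 mm thick, 454 mm long (along y), x axis away from the robot: the board's bare ledge in front (x = -102 to 0 mm), where the cartons stand, then a steel loading plate, then a roller track. Origin on top of the board below the middle of the plate's front edge, z up. All positions told for its parts are in this frame.
- line_plate (a point): middle of the top of the line's loading plate; the plate takes x = 0 to 100 mm, y = -220 to 220 mm, top z = 12 mm. Its front edge, towards the robot, is an upright step 12 mm high over which the cartons are tipped
- line_rollers (a point): middle of the roller track, at the tops of the rollers, 1 mm below the plate: 19 free-turning grey rollers 17 mm thick, x = 103 to 201 mm, their axes along x, so that a carton slides onto them from the plate and rolls along y. At the left end is only a cheek lower than the rollers
- end_corner (a point): corner of the end stop and the guide rail, x = 203, y = -206, z = 12 mm. The aluminium guide rail runs along the back of the rollers, its face at x = 203 mm, top at z = 32 mm; the end stop, an upright plate 34 mm high with two rubber buffers, closes the right (-y) end, the buffers' faces at y = -206 mm
- stamped_carton: green sealed carton, about 0.34 kg, at the start on edge: 91 mm tall, 90 mm wide (its y), 35 mm deep (its x). Origin: centre of the underside; z up, x away from the robot at the start. On its back, x points down, z away from the robot. This one has a black stamp (an oblong frame 60 x 28 mm with a tick in it) on the pale label under it, hidden until it is tipped and then seen from low in front.
- stamped_carton_center (a point): the middle of the stamped carton, 45.5 mm above its underside. Either carton, pushed low, slides on the board; pushed near its top with its foot at the step, it tips backwards over the step and drops flat onto the plate
- plain_carton: green sealed carton, about 0.34 kg, at the start on edge: 91 mm tall, 90 mm wide (its y), 35 mm deep (its x). Origin: centre of the underside; z up, x away from the robot at the start. On its back, x points down, z away from the robot. This one has no stamp: the pale label (74 x 31 mm) that both have on the underside is blank.
- plain_carton_center (a point): the middle of the unstamped carton, 45.5 mm above its underside
- loupe: black eyepiece loupe, 32 mm across, 26 mm high, standing on the board's ledge, before the gap between the cartons, bystander; origin at the centre of its underside
- bearing_ring: steel bearing ring, 62 mm across, 12 mm high, on the bench at the front left, bystander; origin at the centre of its underside
- reference_block: round steel hardness reference block, 64 mm across, 12 mm high, on the bench at the front right, bystander; origin at the centre of its underside
- micrometer: outside micrometer, 48 x 130 x 12 mm, flat on the bench to the right of the line, bystander; origin at the centre of its underside
- caliper: caliper, 72 x 272 x 8 mm, flat on the bench at the left, bystander; origin at the centre of its underside
Not all that is in view belongs to the job. Leave any blue look-alike of the stamped_carton alone.

How it is judged:
By the outcome, as a careful person would: the job done as asked, in the order asked, and still so for the second after the job is handed in, with the robot touching nothing.
It also fails if it takes over 72 s, if anything falls off the work surface, if the arm or the gripper's body presses on something with over 40 N, if the wrist force passes 120 N, or if a joint passes its speed limit or range.

## Working session

There is one attempt and no reset: what is moved stays moved. The work goes in short steps, Python scripts to look and compute and a tool call to move; the robot and the scene stay as the last step left them, time stands still between calls to the robot, and variables do not carry over. Pictures are saved under pics/ and viewed, at most 10 in all, crops included, and the job is handed in when it is done.

Besides the shell and the picture viewer there is one more tool, called after ">>>" as name(argument=value, ...) on one line, values as JSON. arm_command: Moves the arm, as the interface text tells. Its arguments: {"type":"object","properties":{"moves":{"type":"array"},"fingers":{"type":"number"},"squeeze":{"type":"number"}},"required":["moves"]}

```bash
ls; mkdir -p pics; python3 - <<'E'
from bench import r
import cv2,numpy as np
a=r.camera("top");b=r.camera("side")
cv2.imwrite("pics/top0.png",a[...,::-1]);cv2.imwrite("pics/side0.png",b[...,::-1])
for n in("top","side","wrist"):print(n,r.camera_info(n))
s=r.read_state();print(s["time"],s["ee_pos"],s["eef_rot"],s["ft_force"])
E
```

```text
pics
top {'fx': 486.0177253626246, 'fy': 486.0177253626246, 'cx': 326.328561511963, 'cy': 208.29973052916455, 'origin': array([0.42788319, 0.06500757, 1.73937728]), 'attitude': array([-0.04013981,  0.04005111,  0.71275496, -0.69911735])}
side {'fx': 416.7162006363085, 'fy': 416.7162006363085, 'cx': 319.1343537941088, 'cy': 208.92422759600117, 'origin': array([0.18727951, 1.20934626, 0.5656133 ]), 'attitude': array([-0.09821918,  0.54779055,  0.81664973, -0.15284543])}
wrist {'fx': 323.2880800043958, 'fy': 323.2880800043958, 'cx': 318.5358765774117, 'cy': 198.27866305174777, 'origin': array([ 0.32640228, -0.53812731,  0.38408454]), 'attitude': array([-0.12233891,  0.08056098, -0.53963153,  0.82906027])}
0.1 [ 0.25282451 -0.57115324  0.18813923] [ 9.78367308e-01  2.06874369e-01 -1.68407267e-04 -6.14400937e-04] [-0.53835746  0.01162412 -0.05199186]
```

View pics/top0.png

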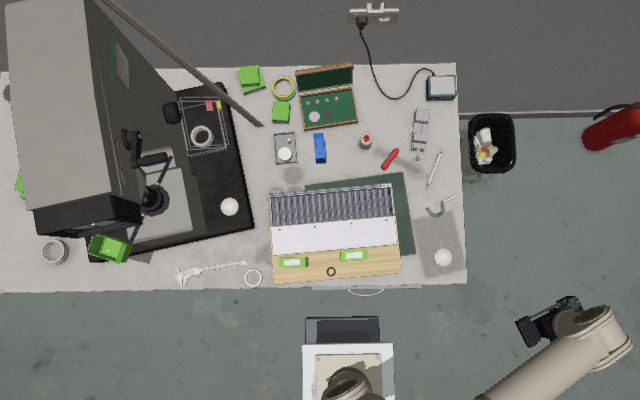

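View pics/side0.png

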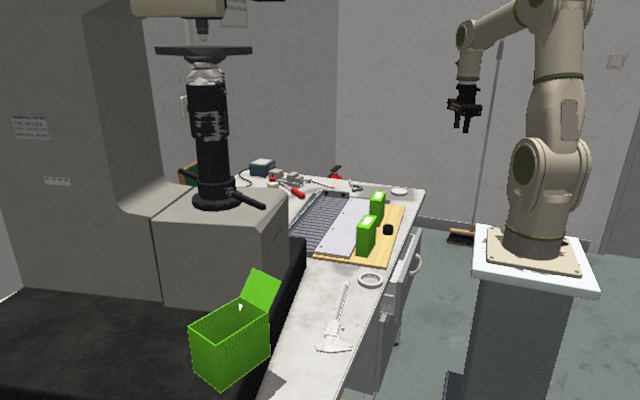

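The top view shows the cartons at about px (293,262) and (354,255), the loupe at (331,271) and the line between columns 268 and 400. The side view agrees with this. I'll zoom in for the corners.

```bash
cat > h.py <<'E'
import numpy as np
from scipy.spatial.transform import Rotation as R
from bench import r
def px2w(info,uv,z):
    u,v=uv; d=R.from_quat(info["attitude"]).apply([(u-info["cx"])/info["fx"],-(v-info["cy"])/info["fy"],-1])
    o=np.array(info["origin"]); return o+d*(z-o[2])/d[2]
def w2px(info,p):
    c=R.from_quat(info["attitude"]).inv().apply(np.array(p)-info["origin"]); return info["cx"]+info["fx"]*c[0]/-c[2], info["cy"]+info["fy"]*c[1]/c[2]
E
python3 - <<'E'
from h import *
import cv2
a=cv2.imread("pics/top0.png"); c=a[175:290,260:420]
cv2.imwrite("pics/crop0.png",cv2.resize(c,None,fx=5,fy=5,interpolation=cv2.INTER_CUBIC))
i=r.camera_info("top")
hsv=cv2.cvtColor(a,cv2.COLOR_BGR2HSV)
m=cv2.inRange(hsv,(40,120,60),(75,255,255)); m[:240]=0;m[:,:265]=0;m[:,410:]=0
n,l,st,ce=cv2.connectedComponentsWithStats(cv2.morphologyEx(m,cv2.MORPH_CLOSE,np.ones((9,9))))
for k in range(1,n):
    if st[k,4]>30: print(st[k],ce[k],px2w(i,ce[k],.101))
E
```

```text
[340 250  27  11 254] [353.15748031 254.77952756] [ 0.4558677  -0.02358959  0.101     ]
[279 257  27  10 269] [292.04832714 261.51672862] [0.437341   0.18172808 0.101     ]
```

View pics/crop0.png

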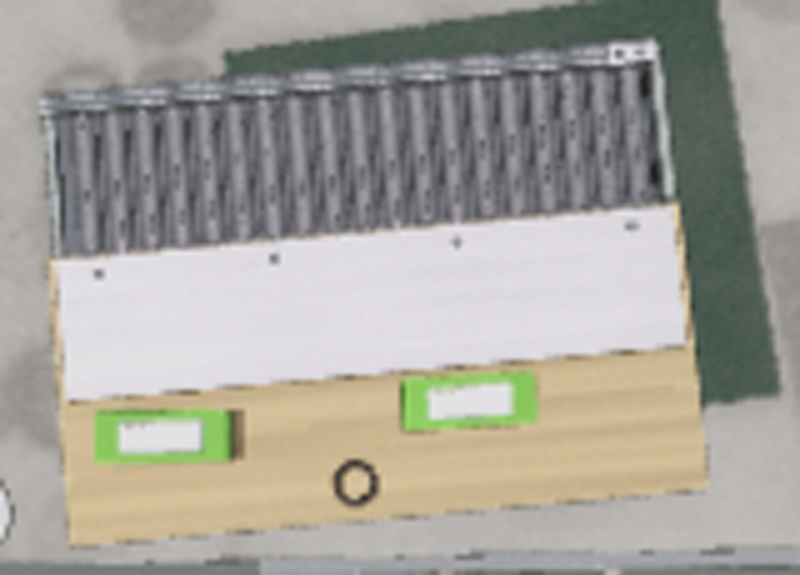

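The crop shows the plate's front edge from (68,403) to (688,346) and the board's front corners at (70,546) and (707,488). The left carton is turned slightly relative to the line. The loupe is at (356,483).

```bash
cat >> h.py <<'E'
def crop(u,v): return (260+(u+.5)/5-.5, 175+(v+.5)/5-.5)
E
python3 - <<'E'
from h import *
import cv2
i=r.camera_info("top")
L=[(-.102,.227),(-.102,-.227),(0,.220),(0,-.220),(.1,-.22),(.1,.22)]
P=[((70,546),.01),((707,488),.01),((68,403),.022),((688,346),.022),((679,204),.022),((56,260),.022)]
W=np.array([px2w(i,crop(*p),z)[:2] for p,z in P]); L=np.array(L)
from scipy.optimize import least_squares
f=lambda q:(np.c_[np.cos(q[2])*L[:,0]-np.sin(q[2])*L[:,1]+q[0],np.sin(q[2])*L[:,0]+np.cos(q[2])*L[:,1]+q[1]]-W).ravel()
s=least_squares(f,[.48,.08,0]);q=s.x;print("line",q,np.degrees(q[2]));print(s.fun.reshape(-1,2).round(4))
np.save("line.npy",q)
c,si=np.cos(q[2]),np.sin(q[2]);Rm=np.array([[c,-si],[si,c]])
def tol(p):return Rm.T@(np.array(p[:2])-q[:2])
for n,p,z in[("loupe",(356,483),.036)]:
    w=px2w(i,crop(*p),z);print(n,w,tol(w))
a=cv2.imread("pics/top0.png");hsv=cv2.cvtColor(a,cv2.COLOR_BGR2HSV)
m=cv2.inRange(hsv,(40,120,60),(75,255,255)); m[:240]=0;m[:,:265]=0;m[:,410:]=0
m=cv2.morphologyEx(m,cv2.MORPH_CLOSE,np.ones((9,9)))
n,l,st,ce=cv2.connectedComponentsWithStats(m)
# top-face corners from crop
for name,C in[("L",[(96,411),(227,410),(229,461),(97,463)]),("R",[(404,377),(536,371),(538,422),(405,431)])]:
    w=np.array([px2w(i,crop(*p),.101)[:2] for p in C]);cc=w.mean(0)
    dy=(w[0]+w[3]-w[1]-w[2])/2;print(name,cc,tol(cc),"width",np.linalg.norm(dy),"depth",np.linalg.norm((w[0]+w[1]-w[2]-w[3])/2),"yaw",np.degrees(np.arctan2(-dy[0],dy[1])))
E
```

```text
line [0.47795338 0.03463096 0.06901262] 3.954131963220479
[[-0.0006  0.    ]
 [-0.0012 -0.0032]
 [ 0.0016  0.0007]
 [ 0.0004 -0.0007]
 [-0.0006  0.0034]
 [ 0.0004 -0.0002]]
loupe [0.4016628  0.05204261 0.036     ] [-0.07490831  0.02263104]
L [0.43625122 0.18173526] [-0.0314589   0.14962982] width 0.08813783880507307 depth 0.03433243920950237 yaw -0.4540246225862859
R [ 0.45628368 -0.02559491] [-0.02577116 -0.05858822] width 0.08910422281780808 depth 0.03509476113051108 yaw 2.119013248164033
```

>>> arm_command(moves=[0,0,0,6.6,0,0,0,6.6,0,0,0,6.7,1.25,-3.3,0,0,1.25,-3.3,0,0,1.25,-3.3,0,0,1.25,-3.3,0,0,1.25,-3.3,0,0,1.25,-3.3,0,0,1.25,-3.3,0,0,1.25,-3.3,0,0,0,0,0,0], fingers=50)

```text
time: 1.1
ee_pos: [0.3369, -0.2951, 0.189]
eef_rot: [0.999, 0.039, 0.0, -0.0]
ft_force: [1.0, -0.7, -0.1]
width: 0.0438
grip_force: 0.0
```

```bash
cat >> h.py <<'E'
def rel(s=None):
    """TCP in the line frame (mm, z over world 0), yaw of tool x relative to the line (deg)"""
    s=s or r.read_state(); q=np.load("line.npy"); c,si=np.cos(q[2]),np.sin(q[2])
    d=np.array(s["ee_pos"][:2])-q[:2]; x=R.from_quat(s["eef_rot"]).apply([1,0,0])
    return np.round([1e3*(c*d[0]+si*d[1]),1e3*(-si*d[0]+c*d[1]),1e3*s["ee_pos"][2],np.degrees(np.arctan2(x[1],x[0])-q[2])],1), s["time"], np.round(s["ft_force"],1), round(s["width"],3)
E
python3 - <<'E'
from h import *
print(rel()); i=r.camera_info("wrist");s=r.read_state()
print(R.from_quat(s["eef_rot"]).inv().apply(i["origin"]-s["ee_pos"]), R.from_quat(s["eef_rot"]).inv().apply(R.from_quat(i["attitude"]).apply([0,0,-1])))
E
```

```text
(array([-163.4, -319.2,  189. ,    0.5]), 1.1, array([ 1. , -0.7, -0.1]), 0.044)
[ 0.08032868 -0.00084014 -0.19590895] [-2.89935514e-01 -5.92116432e-04  9.57046000e-01]
```

>>> arm_command(moves=[1.2,-3.25,0,0.5,1.2,-3.25,0,0,1.2,-3.25,0,0,1.2,-3.25,0,0,1.2,-3.25,0,0,1.2,-3.25,0,0,1.2,-3.25,0,0,1.1,-3.3,0,0,0,0,3.0,0,0,0,3.5,0,0,0,3.0,0,0,0,0,0])

```text
time: 2.1
ee_pos: [0.4093, -0.0349, 0.089]
eef_rot: [1.0, 0.031, -0.004, -0.001]
ft_force: [-1.9, -0.7, -0.3]
width: 0.0436
grip_force: 0.0
```

```bash
python3 - <<'E'
from h import *
import cv2
print(rel(),r.read_state()["joint_positions"]);cv2.imwrite("pics/w1.png",r.camera("wrist")[...,::-1])
E
```

```text
(array([-73.2, -64.6,  89. ,  -0.4]), 2.1, array([-1.9, -0.7, -0.3]), 0.044) [ 0.59213952 -0.01892253 -0.60191255  2.0804863  -0.0139597   1.08476106
 -1.51255182]
```

View pics/w1.png

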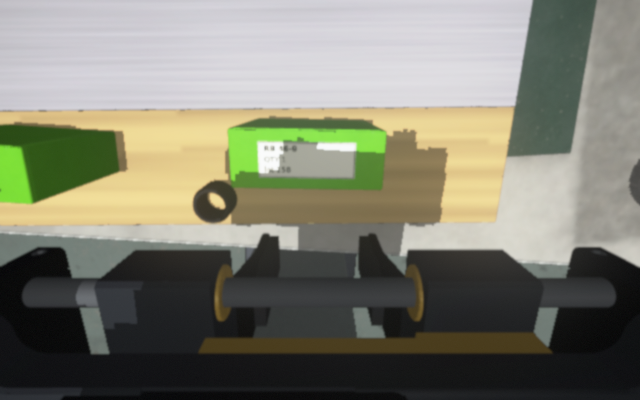

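>>> arm_command(moves=[0,-0.6,2.5,-0.4,0,0,2.4,0,0.5,0,0,0,0.5,0,0,0,0.4,0,0,0,0.3,0,0,0,0.3,0,0,0,0.3,0,0,0,0.3,0,0,0,0.2,0,0,0,0,0,0,0])

```text
time: 3.07
ee_pos: [0.4413, -0.0274, 0.045]
eef_rot: [0.999, 0.034, 0.0, -0.0]
ft_force: [-1.1, -0.3, -0.1]
width: 0.0431
grip_force: 0.2
```

```bash
cat > m.py <<'E'
from h import *
import cv2,sys
print(rel())
q=np.load("line.npy");c,si=np.cos(q[2]),np.sin(q[2])
def tol(w): d=w[:2]-q[:2]; return np.round([1e3*(c*d[0]+si*d[1]),1e3*(-si*d[0]+c*d[1])],1)
n=sys.argv[1];z=float(sys.argv[2]);a=r.camera(n)[...,::-1];i=r.camera_info(n);cv2.imwrite(f"pics/{sys.argv[3]}.png",a)
m=cv2.inRange(cv2.cvtColor(a,cv2.COLOR_BGR2HSV),(40,120,60),(75,255,255))
if n=="top": m[:185]=0;m[:,:268]=0;m[:,400:]=0
m=cv2.morphologyEx(m,cv2.MORPH_CLOSE,np.ones((11,11)))
for k in cv2.findContours(m,cv2.RETR_EXTERNAL,cv2.CHAIN_APPROX_NONE)[0]:
    if cv2.contourArea(k)<60: continue
    b=cv2.boxPoints(cv2.minAreaRect(k)); P=np.array([tol(px2w(i,p,z)) for p in b]);print("centre",P.mean(0).round(1),"corners",P.tolist())
E
python3 m.py top .101 t2
```

```text
(array([-40.9, -59.3,  45. ,  -0.1]), 3.0667, array([-1.1, -0.3, -0.1]), 0.043)
centre [-30.3 149.7] corners [[-11.5, 191.9], [-19.2, 105.1], [-49.1, 107.6], [-41.4, 194.3]]
```

```bash
python3 m.py wrist .101 w2
```

```text
(array([-41.3, -59.3,  44.8,  -0.1]), 3.1167, array([-0.4,  0.5,  0. ]), 0.044)
centre [-14.4  66. ] corners [[7.5, 82.4], [7.5, 39.0], [-36.4, 47.8], [-36.3, 95.0]]
centre [ -7.2 -57.5] corners [[-24.8, -10.4], [12.5, -14.5], [10.6, -101.3], [-27.0, -103.8]]
```

View pics/w2.png

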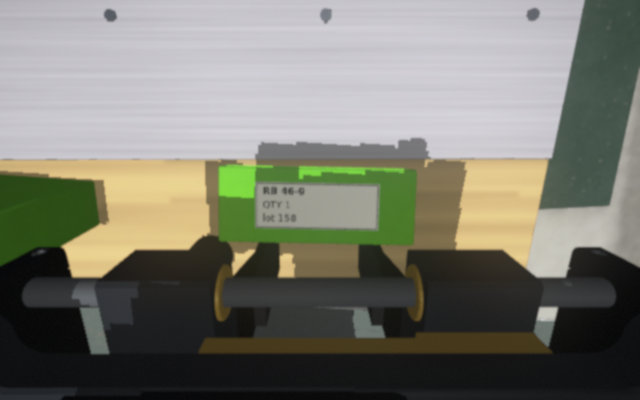

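Carton R is square to the step with its foot there. I'll raise the fingers and tip it.

>>> arm_command(moves=[-0.3,0,-2.2,0,0,0,-2.2,0,0.5,0,0,0,0.5,0,0,0,0.5,0,0,0,0.5,0,0,0,0.5,0,0,0,0.5,0,0,0,0.5,0,0,0,0.5,0,0,0,0.4,0,0,0,0.4,0,0,0])

```text
time: 4.17
ee_pos: [0.4861, -0.0243, 0.0887]
eef_rot: [0.999, 0.034, -0.0, -0.0]
ft_force: [-0.2, -0.4, -0.8]
width: 0.0439
grip_force: 0.0
```

```bash
python3 m.py wrist .057 w3
```

```text
(array([  4. , -59.4,  88.7,  -0.1]), 4.1667, array([-0.2, -0.4, -0.8]), 0.044)
centre [-22.4 134.4] corners [[-44.1, 196.2], [7.9, 177.8], [-0.1, 75.7], [-53.1, 87.8]]
centre [-15.1 -57.2] corners [[6.9, -5.9], [6.8, -108.6], [-37.1, -111.2], [-37.0, -3.0]]
```

View pics/w3.png

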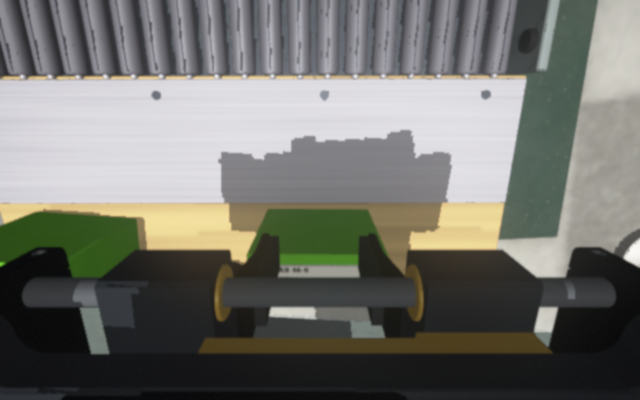

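```bash
cat > comp.py <<'E'
from h import *
import cv2,sys
w=r.camera("wrist");s=r.camera("side")[180:280,280:420];t=r.camera("top")[185:285,260:410]
o=np.zeros((590,800,3),np.uint8)
o[:300,:420]=cv2.resize(s,(420,300),interpolation=2);o[:253,420:800]=cv2.resize(t,(380,253),interpolation=2)
o[300:590,:464]=cv2.resize(w,(464,290),interpolation=3)
cv2.imwrite(f"pics/{sys.argv[1]}.png",o[...,::-1]);print(rel())
E
python3 comp.py c1
```

```text
(array([  3.5, -59.3,  88.8,  -0.1]), 4.3667, array([ 0.6, -0.8,  0.9]), 0.044)
```

View pics/c1.png

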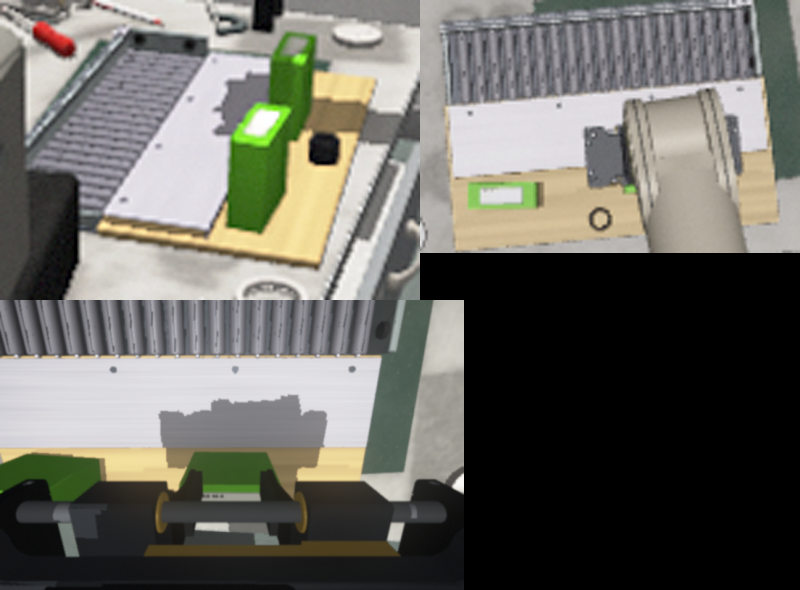

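```bash
python3 - <<'E'
from h import *
s=r.read_state();i=r.camera_info("side");p=np.array(s["ee_pos"])
q=np.load("line.npy");c,si=np.cos(q[2]),np.sin(q[2])
def W(x,y,z): return [q[0]+c*x-si*y,q[1]+si*x+c*y,z]
def cr(p): u,v=w2px(i,p);return ((u-280)*3,(v-180)*3)
print("tcp",cr(p),w2px(i,p)); print("body",cr(p+[0,0,.1]))
for n,P in dict(Rtop=W(-.0175,-.059,.101),Rfoot_back=W(0,-.014,.01),Ltop=W(-.031,.15,.101),platecorner=W(0,.22,.022),endcorner=W(.203,-.206,.022)).items(): print(n,np.round(cr(P)))
w=r.camera_info("wrist");f=R.from_quat(s["eef_rot"])
for y in(-.022,.022): print("finger tip px",w2px(w,p+f.apply([0,y,0])),"2cm up",w2px(w,p+f.apply([0.0,y,-.03])))
for x in(-.035,0): print("carton top edge",w2px(w,W(x,-.014,.101)),w2px(w,W(x,-.104,.101)),"foot",w2px(w,W(x,-.014,.01)))
print("platefront",w2px(w,W(0,-.1,.022)))
E
```

```text
tcp (np.float64(264.8729663787991), np.float64(52.34148515221767)) (np.float64(368.29098879293304), np.float64(197.4471617174059))
body (np.float64(269.8359658305408), np.float64(-37.047154537545566))
Rtop [285.  44.]
Rfoot_back [256. 136.]
Ltop [260. 121.]
platecorner [207. 227.]
endcorner [126.  45.]
finger tip px (np.float64(286.2579645256982), np.float64(229.10586297905172)) 2cm up (np.float64(281.1433281124571), np.float64(249.4014236768551))
finger tip px (np.float64(353.7317287100675), np.float64(229.10068850836407)) 2cm up (np.float64(359.25554498619823), np.float64(249.3981059059151))
carton top edge (np.float64(250.37842799854135), np.float64(291.3831153035527)) (np.float64(388.73169126458174), np.float64(291.2526576460383)) foot (np.float64(270.38850266063395), np.float64(235.4322444206186))
carton top edge (np.float64(246.84121021167863), np.float64(242.01340460903793)) (np.float64(392.2120332197578), np.float64(241.85559205135357)) foot (np.float64(268.6307046282944), np.float64(199.05155215466837))
platefront (np.float64(367.36843001279493), np.float64(203.04306430025466))
```

The composite shows carton R still upright. When open, the fingertips end about 10 mm above the nominal TCP, so they skimmed over its top. I'll go back, push low, then push at a lower tipping height.

>>> arm_command(moves=[0,0,-3,0,-3.9,0,0,0,-4.0,0,0,0,0,0,2.8,0,0,0,2.8,0,0,0,2.6,0,0.6,0,0,0,0.6,0,0,0,0.6,0,0,0,0.5,0,0,0,0.4,0,0,0,0.3,0,0,0])

```text
time: 5.37
ee_pos: [0.438, -0.0277, 0.0376]
eef_rot: [0.999, 0.034, 0.001, 0.0]
ft_force: [-0.2, 0.8, 0.9]
width: 0.0438
grip_force: 0.5
```

```bash
python3 m.py wrist .101 w4
```

```text
(array([-44.2, -59.4,  37.6,  -0.1]), 5.3667, array([-0.2,  0.8,  0.9]), 0.044)
centre [-14.   61.3] corners [[7.0, 75.0], [6.9, 37.2], [-35.0, 45.9], [-34.9, 87.0]]
centre [ -9.7 -57.3] corners [[-28.0, -10.3], [9.4, -14.1], [8.6, -100.9], [-28.9, -103.9]]
```

>>> arm_command(moves=[-0.2,0,-1.7,0,0,0,-1.7,0,0.5,0,0,0,0.5,0,0,0,0.5,0,0,0,0.5,0,0,0,0.5,0,0,0,0.5,0,0,0,0.5,0,0,0,0.5,0,0,0,0.5,0,0,0,0.3,0,0,0])

```text
time: 6.42
ee_pos: [0.4833, -0.0245, 0.0708]
eef_rot: [0.999, 0.034, 0.0, -0.0]
ft_force: [0.3, 0.8, -0.5]
width: 0.0434
grip_force: 0.0
```

```bash
python3 m.py wrist .057 w5
```

```text
(array([  1.3, -59.3,  70.8,  -0.1]), 6.4167, array([ 0.3,  0.8, -0.5]), 0.043)
centre [-70.1 -57.8] corners [[-72.7, -19.8], [-66.4, -20.2], [-67.4, -95.6], [-73.8, -95.8]]
centre [-18.2 123.4] corners [[-36.6, 176.0], [6.9, 160.8], [0.5, 73.2], [-43.8, 83.5]]
centre [-16.2 -56.5] corners [[7.1, -5.0], [7.0, -108.2], [-39.4, -111.2], [-39.3, -1.7]]
```

```bash
python3 - <<'E'
from h import *
import cv2
s=r.camera("side")[170:270,300:430];w=cv2.imread("pics/w5.png")[...,::-1];w4=cv2.imread("pics/w4.png")[...,::-1]
o=np.zeros((600,800,3),np.uint8)
o[:400,:520]=cv2.resize(s,(520,400),interpolation=2)
o[400:,:320]=cv2.resize(w4,(320,200),interpolation=3);o[400:,320:800]=cv2.resize(w[190:390,100:580],(480,200),interpolation=3)
cv2.imwrite("pics/c2.png",o[...,::-1]);i=r.camera_info("side");p=np.array(r.read_state()["ee_pos"])
for dz in(0,.02,.07):
    u,v=w2px(i,p+[0,0,dz]);print((u-300)*4,(v-170)*4)
E
```

```text
275.00401004431274 130.87948289670658
276.3018726489697 107.81066086569854
279.61173753850017 48.97956132613365
```

View pics/c2.png

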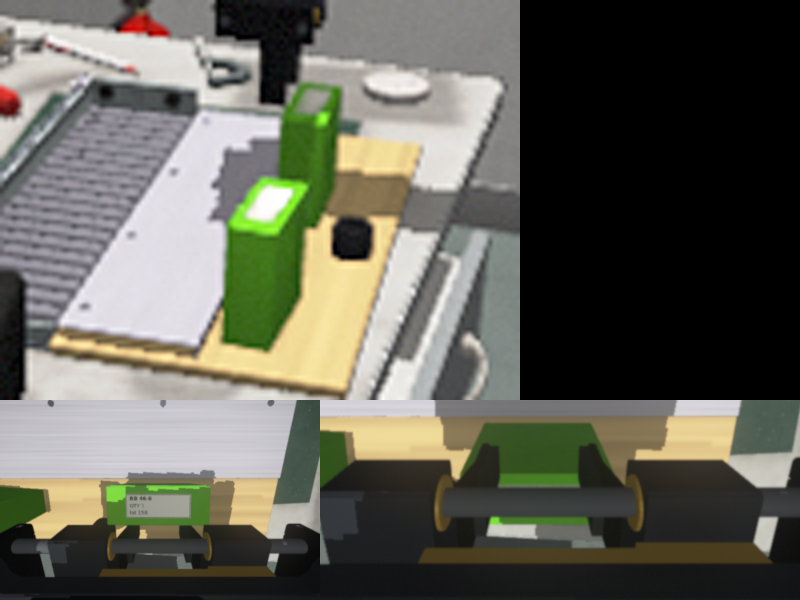

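The side view shows the open fingertips about 25 mm above the nominal TCP (row 100 against a predicted 131). They extend when shut, so I'll shut them and redo the push.

>>> arm_command(moves=[0,0,-2.5,0,0,0,-2.5,0,-3.8,0,0,0,-3.9,0,0,0,0,0,2.8,0,0,0,2.8,0,0,0,2.7,0,0,0,0,0], fingers=0)

```text
time: 7.18
ee_pos: [0.4025, -0.0298, 0.0344]
eef_rot: [0.999, 0.034, -0.003, -0.0]
ft_force: [-1.0, 0.6, -1.0]
width: 0.0024
grip_force: 0.0
```

```bash
python3 m.py wrist .101 w6; python3 - <<'E'
from h import *
import cv2
p=np.array(r.read_state()["ee_pos"]);i=r.camera_info("wrist");a=cv2.imread("pics/w6.png")
g=cv2.cvtColor(a,cv2.COLOR_BGR2GRAY)
print("tip px",w2px(i,p),"front of tip",w2px(i,p+[.01,0,0])); print([(rr,int(g[rr,318]),int(g[rr,310]),int(g[rr,327])) for rr in range(190,280,6)])
E
```

```text
(array([-79.7, -59.1,  34.4,  -0.1]), 7.1833, array([-1. ,  0.6, -1. ]), 0.002)
centre [-22.9  57.2] corners [[-6.6, 68.3], [-6.7, 37.7], [-39.2, 44.9], [-39.1, 77.8]]
centre [-24.2 -57.1] corners [[-5.9, -12.8], [-6.0, -101.5], [-42.4, -105.0], [-42.3, -9.0]]
tip px (np.float64(319.9935283826105), np.float64(229.06573488339714)) front of tip (np.float64(321.0679210222967), np.float64(214.66858176718415))
[(190, 146, 145, 146), (196, 104, 103, 105), (202, 103, 103, 105), (208, 108, 107, 107), (214, 114, 114, 115), (220, 108, 108, 108), (226, 104, 104, 104), (232, 104, 104, 104), (238, 101, 37, 37), (244, 100, 35, 35), (250, 100, 33, 33), (256, 99, 30, 31), (262, 100, 29, 29), (268, 99, 27, 26), (274, 74, 25, 26)]
```

```bash
python3 - <<'E'
from h import *
import cv2
p=np.array(r.read_state()["ee_pos"]);i=r.camera_info("side");a=r.camera("side")[...,::-1];cv2.imwrite("pics/s7.png",a)
u,v=w2px(i,p);print(u,v,w2px(i,p+[0,0,.03]))
g=cv2.cvtColor(a,cv2.COLOR_BGR2GRAY);print(g[int(v)-24:int(v)+8,int(u)-9:int(u)+10])
E
```

```text
392.5225302494056 215.43287099227248 (np.float64(393.2174646900069), np.float64(206.8107579307715))
[[ 18   9   7   1  15  12  10  13   8  18  13  10  11   6  17  13  11  23
   44]
 [  4   7   9   1  15  11  10   7  12  23  15  16  18  15  17  13  17  16
   45]
 [ 75  61  80  93  59  32  34  24   7  12  16  14  10  16  19  21   2  14
   34]
 [ 93  87 123 158 146 141 144 121   9  13  12  16  18   7   9  14  23  22
   22]
 [ 92  82 132 174 173 171 175 146   5  12  14  12   5  10   9  42  83  77
   77]
 [ 88  78 134 173 168 168 172 143   7   7  17  19  18  15  22 100 153 149
  144]
 [ 73  88 139 168 166 161 160 124   0   4  13  20  12   4  28 120 178 176
  170]
 [ 70  96 150 174 173 169 158 102   6   1  12  15   3  11  29 115 176 169
  169]
 [ 69  94 130 150 156 163 158  99   7  16  15  20   6  14  42 124 174 171
  170]
 [ 72  81  97 106 113 120 122  77  10   0   7  14  11   6  61 145 193 188
  188]
 [ 70  77  90  87  85  88  93  77   7  19  17  10   4   5  95 182 220 214
  211]
 [ 71  73  82  85  82  87 103  86   9  11   8   7  13   3 109 198 224 222
  221]
 [ 71  97 135 133 119 106 11
[... 892 characters left out ...]
 115 118 121 118 116 119 117 115 110 112 111
  116]
 [ 88 113 118 116 112 112 114 119 119 116 117 116 118 118 111 113 111 112
  111]
 [ 85 112 119 114 111 111 116 116 118 119 118 116 117 116 113 109 111 112
  112]
 [ 94 118 120 113 112 112 116 117 121 121 118 119 118 116 112 109 114 118
  107]
 [106 119 116 112 114 114 118 119 118 120 117 118 119 116 112 107 116 113
  102]
 [117 118 113 115 116 116 118 119 119 117 118 118 116 114 110 112 113 109
   95]
 [117 118 114 114 115 117 118 120 118 118 116 119 115 115 115 113 113 105
   90]
 [117 114 113 112 117 118 119 120 115 122 118 118 114 113 113 112 116 105
   97]
 [117 115 113 115 120 122 122 122 120 118 116 117 114 113 111 116 112 102
  102]]
```

Both cameras agree that the physical fingertips end about 33 mm above the stated TCP, so a reading of 0.050 puts the tips at 0.083. I'll tip from that height.

>>> arm_command(moves=[0,0,-1.6,0,1.2,0,0,0,1.2,0,0,0,0.6,0,0,0,0.6,0,0,0,0.6,0,0,0,0.6,0,0,0,0.6,0,0,0,0.6,0,0,0,0.6,0,0,0,0.6,0,0,0,0.6,0,0,0], fingers=50)

```text
time: 8.28
ee_pos: [0.4842, -0.0245, 0.0538]
eef_rot: [0.999, 0.034, -0.0, 0.0]
ft_force: [-0.8, 0.7, 0.7]
width: 0.0435
grip_force: 0.0
```

```bash
python3 m.py wrist .057 w7
```

```text
(array([  2.2, -59.5,  53.8,  -0.1]), 8.2833, array([-0.8,  0.7,  0.7]), 0.044)
centre [-11.5 113.2] corners [[-25.2, 156.9], [8.2, 145.2], [2.5, 71.2], [-31.5, 79.6]]
centre [ 23.7 -57.2] corners [[68.7, -13.8], [68.5, -100.9], [-21.3, -106.5], [-21.2, -7.5]]
```

Carton R now lies flat on the plate, from x = -21 to 68 mm. I'll move on to carton L.

>>> arm_command(moves=[0,0,-3.5,0,0,0,-4,0,-1.45,-3.5,0,0,-1.45,-3.5,0,0,-1.45,-3.5,0,0,-1.45,-3.5,0,0,-1.45,-3.5,0,0,-1.45,-3.4,0,0,0,0,0,4.4,0,0,0,0])

```text
time: 9.17
ee_pos: [0.382, 0.1798, 0.1291]
eef_rot: [1.0, -0.004, 0.0, 0.0]
ft_force: [-0.1, -1.1, 0.1]
width: 0.0436
grip_force: 0.0
```

```bash
python3 m.py wrist .101 w8
```

```text
(array([-85.8, 151.4, 129.1,  -4.4]), 9.1667, array([-0.1, -1.1,  0.1]), 0.044)
centre [-29.1 150.7] corners [[-8.9, 193.2], [-14.9, 105.7], [-49.4, 106.2], [-43.2, 197.8]]
centre [ 10.2 -17. ] corners [[45.0, 29.9], [38.5, -54.7], [-24.9, -67.7], [-17.8, 24.6]]
```

>>> arm_command(moves=[0,0,2.5,0,0,0,2.6,0,0,0,2.5,0,1.2,0,0,0,1.2,0,0,0,0.6,0,0,0,0.6,0,0,0,0.6,0,0,0,0.6,0,0,0,0.6,0,0,0,0.6,0,0,0,0.6,0,0,0])

```text
time: 10.22
ee_pos: [0.4494, 0.1774, 0.0529]
eef_rot: [1.0, -0.004, 0.0, 0.0]
ft_force: [0.1, 0.6, -0.3]
width: 0.0436
grip_force: 0.0
```

>>> arm_command(moves=[0.6,0,0,0,0.6,0,0,0,0.6,0,0,0,0,0,0,0,0,0,0,0])

```text
time: 10.63
ee_pos: [0.4668, 0.1775, 0.0528]
eef_rot: [1.0, -0.005, -0.0, -0.0]
ft_force: [0.2, 0.6, -0.1]
width: 0.0434
grip_force: 0.0
```

```bash
python3 m.py wrist .057 w9; python3 - <<'E'
from h import *
print(r.read_state()["joint_positions"].round(2))
E
```

```text
(array([ -1.3, 143.3,  52.8,  -4.5]), 10.6333, array([ 0.2,  0.6, -0.1]), 0.043)
centre [ 26.  149.8] corners [[72.0, 191.8], [69.8, 104.6], [-19.7, 101.8], [-18.1, 201.2]]
centre [ 23.4 -19.8] corners [[72.0, 17.6], [67.3, -42.5], [-25.6, -61.6], [-20.2, 7.4]]
[ 0.29  0.29 -0.83  1.91  0.24  1.05 -2.22]
```

Both cartons are down. I'll raise the arm, then try the side view and test the wrist's turning room.

>>> arm_command(moves=[0,0,-4,0,0,0,-4,0,0,0,-4,0,0,2,-3,7,0,2,-3,7,0,2,0,7,0,0,0,0])

```text
time: 11.27
ee_pos: [0.4594, 0.1147, 0.2344]
eef_rot: [0.981, -0.192, 0.002, 0.001]
ft_force: [-0.9, -0.5, 0.1]
width: 0.0435
grip_force: 0.0
```

```bash
python3 - <<'E'
from h import *
import cv2
s=r.read_state();print(rel(s),s["joint_positions"].round(2))
q=np.load("line.npy");c,si=np.cos(q[2]),np.sin(q[2])
def W(x,y,z): return np.array([q[0]+c*x-si*y,q[1]+si*x+c*y,z])
i=r.camera_info("side");a=r.camera("side")[...,::-1];cv2.imwrite("pics/s10.png",a)
for n,yc in(("L",149.8),("R",-57.2)):
    P=np.float32([w2px(i,W(-.019,(yc+sy*45)/1e3,z)) for sy,z in((1,.057),(-1,.057),(-1,.022),(1,.022))]);print(n,P.round(1).tolist())
o=np.zeros((400,800,3),np.uint8);o[:]=cv2.resize(a[185:265,310:470],(800,400),interpolation=2);cv2.imwrite("pics/s10c.png",o)
E
```

```text
(array([-13. ,  81.2, 234.4, -26.1]), 11.2667, array([-0.9, -0.5,  0.1]), 0.044) [ 0.46  0.01 -0.79  1.74  0.01  1.39 -2.3 ]
L [[358.29998779296875, 241.10000610351562], [364.79998779296875, 227.6999969482422], [364.20001220703125, 238.60000610351562], [357.70001220703125, 252.5]]
R [[372.0, 212.8000030517578], [376.8999938964844, 202.8000030517578], [376.29998779296875, 212.39999389648438], [371.3999938964844, 222.89999389648438]]
```

View pics/s10c.png

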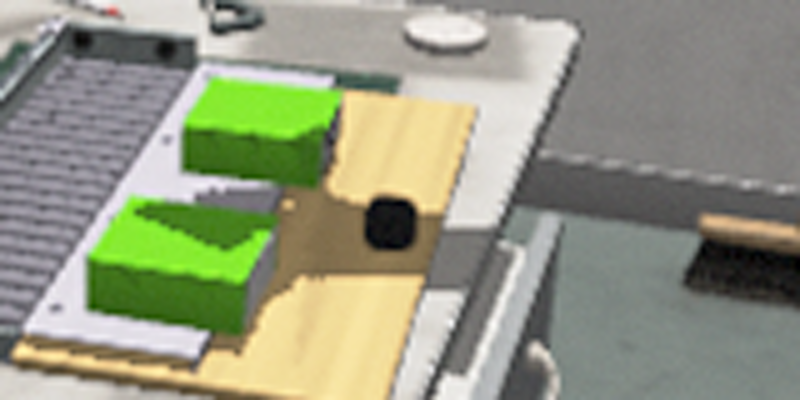

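Both cartons lie flat, but the side view is too oblique to read the labels. I'll turn the wrist half round, with the camera on the robot side, to see the undersides.

>>> arm_command(moves=[0,0,0,-7.1,0,0,0,-7.1,0,0,0,-7.1,0,0,0,-7.1,0,0,0,-7.1,0,0,0,-7.1,0,0,0,-7.1,0,0,0,-7.1,0,0,0,-7.1,0,0,0,-7.1,0,0,0,-7.1,0,0,0,-7.1])

```text
time: 12.32
ee_pos: [0.4582, 0.1192, 0.232]
eef_rot: [0.847, 0.532, -0.001, -0.0]
ft_force: [-0.3, -0.6, -0.5]
width: 0.0439
grip_force: 0.0
```

>>> arm_command(moves=[0,0,0,-7.1,0,0,0,-7.1,0,0,0,-7.1,0,0,0,-7.1,0,0,0,-7.1,0,0,0,-7.1,0,0,0,-7.1,0,0,0,-7.1,0,0,0,-7.1,0,0,0,-7.1,0,0,0,-7.1,0,0,0,-7.1])

```text
time: 13.32
ee_pos: [0.4582, 0.1193, 0.232]
eef_rot: [0.263, 0.965, -0.0, -0.001]
ft_force: [0.3, 0.1, 0.1]
width: 0.0433
grip_force: 0.0
```

>>> arm_command(moves=[0,0,0,-7.1,0,0,0,-7.1,0,0,0,-7.1,0,0,0,-7.1,0,0,0,-7.1,2,-1.2,3,0,2,-1.2,3,0,2,-1.1,3,0,0,0,3,0,0,0,0,0])

```text
time: 14.15
ee_pos: [0.3975, 0.078, 0.108]
eef_rot: [-0.039, 0.999, -0.001, -0.004]
ft_force: [-0.7, 0.4, -0.3]
width: 0.0441
grip_force: 0.0
```

```bash
python3 - <<'E'
from h import *
import cv2
s=r.read_state();print(rel(s),s["joint_positions"].round(2))
a=r.camera("wrist")[...,::-1];cv2.imwrite("pics/w11.png",a);i=r.camera_info("wrist")
q=np.load("line.npy");c,si=np.cos(q[2]),np.sin(q[2])
def W(x,y,z): return np.array([q[0]+c*x-si*y,q[1]+si*x+c*y,z])
for n,yc in(("L",149.8),("R",-57.2)):
    P=np.float32([w2px(i,W(-.020,(yc+sy*45)/1e3,z)) for sy,z in((1,.057),(-1,.057),(-1,.022),(1,.022))])
    w=cv2.warpPerspective(a,cv2.getPerspectiveTransform(P,np.float32([[0,0],[360,0],[360,140],[0,140]])),(360,140));cv2.imwrite(f"pics/f{n}.png",w)
    print(n,P.round().tolist(),"mean grey",cv2.cvtColor(w,6)[25:115,50:310].mean(),"dark frac",(cv2.cvtColor(w,6)[25:115,50:310]<80).mean())
E
```

```text
(array([ -77.3,   48.8,  108. , -179.4]), 14.15, array([-0.7,  0.4, -0.3]), 0.044) [ 0.54 -0.06 -0.81  2.06 -0.05  1.13  1.41]
L [[485.0, 266.0], [381.0, 265.0], [374.0, 247.0], [467.0, 248.0]] mean grey 70.29123931623931 dark frac 0.7805128205128206
R [[245.0, 263.0], [140.0, 263.0], [159.0, 245.0], [253.0, 246.0]] mean grey 50.09324786324786 dark frac 0.9614957264957265
```

>>> arm_command(moves=[-1.6,0,0,0,-1.6,0,0,0,0,0,0,0])

```text
time: 14.45
ee_pos: [0.437, 0.0826, 0.1148]
eef_rot: [-0.039, 0.999, 0.001, 0.001]
ft_force: [0.7, -1.0, 0.6]
width: 0.0435
grip_force: 0.0
```

```bash
python3 - <<'E'
from h import *
import cv2
s=r.read_state();print(rel(s))
a=r.camera("wrist")[...,::-1];cv2.imwrite("pics/w12.png",a);i=r.camera_info("wrist")
q=np.load("line.npy");c,si=np.cos(q[2]),np.sin(q[2])
def W(x,y,z): return np.array([q[0]+c*x-si*y,q[1]+si*x+c*y,z])
o=np.zeros((600,800,3),np.uint8);o[:250,:400]=cv2.resize(a,(400,250))
k=250
for n,yc in(("L",149.8),("R",-57.2)):
    P=np.float32([w2px(i,W(-.020,(yc+sy*45)/1e3,z)) for sy,z in((1,.057),(-1,.057),(-1,.022),(1,.022))])
    print(n,P.round().tolist())
    x0,x1=int(P[:,0].min())-25,int(P[:,0].max())+25;y0,y1=int(P[:,1].min())-25,int(P[:,1].max())+15
    w=cv2.resize(a[y0:y1,x0:x1],None,fx=2.8,fy=2.8,interpolation=2)[:175,:800];print(w.shape)
    o[k:k+w.shape[0],:w.shape[1]]=w;k+=175
    g=cv2.cvtColor(a,6)[y0:y1,x0:x1]; sat=cv2.cvtColor(a,cv2.COLOR_BGR2HSV)[y0:y1,x0:x1,1]
    print("pale",(((sat<60)&(g>120)).sum()),"black",((g<50)&(sat<90)).sum())
cv2.imwrite("pics/c12.png",o)
E
```

```text
(array([ -37.5,   50.6,  114.8, -179.5]), 14.45, array([ 0.7, -1. ,  0.6]), 0.044)
L [[488.0, 224.0], [381.0, 223.0], [374.0, 210.0], [470.0, 210.0]]
(154, 459, 3)
pale 1239 black 0
R [[242.0, 222.0], [134.0, 221.0], [154.0, 208.0], [250.0, 209.0]]
(154, 468, 3)
pale 330 black 11
```

View pics/c12.png

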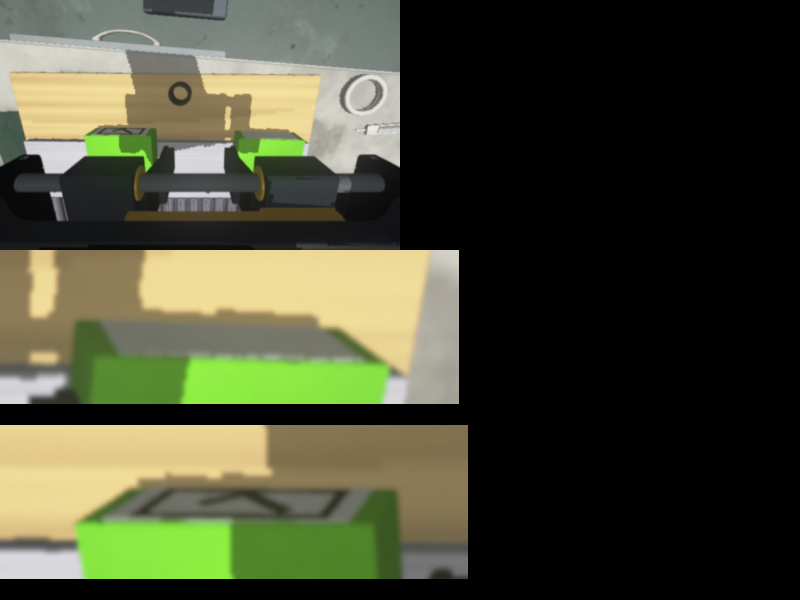

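The underside view shows the stamp (frame and tick) on carton R, at px ~(200,215). Carton L's label at ~(425,217) is blank, so R is the one to push.

>>> arm_command(moves=[0.6,-3.6,0,0.5,0.6,-3.6,0,0,0.6,-3.6,0,0,0,0,3.5,0,0,0,3.5,0,0,0,3.5,0,0,0,0,0])

```text
time: 15.08
ee_pos: [0.4196, -0.0271, 0.0038]
eef_rot: [-0.034, 0.999, 0.001, -0.004]
ft_force: [-2.3, 0.4, -0.2]
width: 0.0436
grip_force: 0.0
```

```bash
python3 -c "
from h import *
print(rel())"; python3 m.py top .057 t13
```

```text
(array([ -62.5,  -57.6,    3.8, -180. ]), 15.0833, array([-2.3,  0.4, -0.2]), 0.044)
(array([ -62.5,  -57.6,    3.8, -180. ]), 15.0833, array([-2.3,  0.4, -0.2]), 0.044)
centre [ 25.  147.4] corners [[69.6, 190.1], [66.5, 102.4], [-19.6, 105.0], [-16.4, 192.2]]
centre [ 25.2 -56.6] corners [[63.9, -12.8], [65.8, -99.0], [-13.5, -100.1], [-15.4, -14.4]]
```

>>> arm_command(moves=[-1.2,0,0,0,-1,0,0,0,-0.8,0,0,0,-0.8,0,0,0,-0.8,0,0,0,-0.8,0,0,0,-0.8,0,0,0,-0.8,0,0,0,-0.8,0,0,0,-0.8,0,0,0,-0.8,0,0,0,-0.8,0,0,0])

```text
time: 16.13
ee_pos: [0.5255, -0.021, 0.0088]
eef_rot: [-0.034, 0.999, -0.0, -0.0]
ft_force: [-4.9, -0.0, 4.1]
width: 0.0436
grip_force: 2.7
```

```bash
python3 -c "
from h import *
print(rel())"; python3 m.py top .056 t14
```

```text
(array([  43.6,  -58.8,    8.8, -180.1]), 16.1333, array([-4.9, -0. ,  4.1]), 0.044)
(array([  43.6,  -58.8,    8.8, -180.1]), 16.1333, array([-4.9, -0. ,  4.1]), 0.044)
centre [ 25.  147.5] corners [[69.7, 190.1], [66.5, 102.4], [-19.6, 105.1], [-16.4, 192.3]]
centre [130.8 -57.4] corners [[143.1, -13.2], [143.3, -101.7], [118.6, -101.5], [118.3, -13.2]]
```

>>> arm_command(moves=[-0.8,0,0,0,-0.8,0,0,0,-0.8,0,0,0,-0.8,0,0,0,-0.8,0,0,0,-0.6,0,0,0,-0.4,0,0,0,-0.3,0,0,0,-0.3,0,0,0,0,0,0,0])

```text
time: 17.02
ee_pos: [0.5816, -0.0171, 0.0079]
eef_rot: [-0.034, 0.999, 0.0, 0.0]
ft_force: [-1.0, 0.8, -0.1]
width: 0.0431
grip_force: 0.0
```

```bash
python3 m.py top .056 t15
```

```text
(array([  99.8,  -58.7,    7.9, -180.1]), 17.0167, array([-1. ,  0.8, -0.1]), 0.043)
centre [ 25.  147.6] corners [[70.0, 190.1], [66.2, 102.1], [-19.9, 105.3], [-16.1, 192.9]]
```

>>> arm_command(moves=[-0.3,0,0,0,-0.2,0,0,0,-0.2,0,0,0])

```text
time: 17.32
ee_pos: [0.5839, -0.0173, 0.0076]
eef_rot: [-0.034, 0.999, -0.001, -0.004]
ft_force: [-32.0, -4.0, 26.2]
width: 0.0431
grip_force: 15.8
```

The carton has reached the rail (32 N). I'll retreat, lift, turn a quarter and go to its left side.

>>> arm_command(moves=[0.8,0,0,0,0.8,0,0,0,0,0,-2.7,0,0,0,-2.7,0,0,0,-2.7,0,-2.4,2.7,0,7,-2.7,2.4,0,7,-2.7,2.0,0,7,0,0,0,7,0,0,0,7,0,0,0,7,0,0,0,7], fingers=35)

```text
time: 18.32
ee_pos: [0.6528, 0.0484, 0.0888]
eef_rot: [0.386, 0.922, 0.0, 0.0]
ft_force: [-0.7, 0.5, 0.1]
width: 0.0305
grip_force: 0.0
```

>>> arm_command(moves=[0,0,0,7,0,0,0,7,0,0,0,7,0,0,0,7,0,0,0,7,0,0,0,6,0,0,0,0])

```text
time: 18.9
ee_pos: [0.6528, 0.0483, 0.0891]
eef_rot: [0.685, 0.729, 0.0, 0.0]
ft_force: [-0.7, -0.6, -0.3]
width: 0.0307
grip_force: 0.0
```

```bash
python3 m.py top .056 t16;python3 m.py wrist .056 w16
```

```text
(array([175.3,   1.5,  89.1,  89.6]), 18.9, array([-0.7, -0.6, -0.3]), 0.031)
centre [ 25.  147.6] corners [[70.0, 190.1], [66.2, 102.1], [-19.9, 105.3], [-16.1, 192.9]]
(array([175.3,   1.5,  89.1,  90. ]), 18.95, array([-0.6, -0.3,  0.3]), 0.031)
centre [169.7 -91. ] corners [[136.0, -79.7], [203.5, -79.7], [204.2, -102.2], [135.0, -102.3]]
centre [157.9 -27.3] corners [[111.5, -52.9], [115.1, -1.9], [201.7, -1.7], [203.4, -52.7]]
centre [ 29.5 121.8] corners [[-19.4, 141.7], [86.5, 142.0], [81.5, 101.9], [-30.5, 101.6]]
```

>>> arm_command(moves=[2.5,-1.7,0,0,0,0,2.7,0,0,0,2.7,0,0,0,2.5,0,-1,0,0,0,-1,0,0,0,-0.8,0,0,0,-0.6,0,0,0,-0.6,0,0,0,-0.6,0,0,0,-0.6,0,0,0,-0.6,0,0,0])

```text
time: 20.0
ee_pos: [0.6381, 0.0136, 0.0104]
eef_rot: [0.683, 0.731, 0.0, 0.0]
ft_force: [0.9, 0.4, 0.1]
width: 0.0302
grip_force: 0.4
```

```bash
python3 m.py top .056 t17;python3 m.py wrist .056 w17
```

```text
(array([158.3, -32. ,  10.4,  89.9]), 20.0, array([0.9, 0.4, 0.1]), 0.03)
centre [ 25.  147.6] corners [[70.0, 190.1], [66.2, 102.1], [-19.9, 105.3], [-16.1, 192.9]]
(array([158.2, -33.8,  10.1,  89.9]), 20.05, array([-0.5, -1.6,  0.3]), 0.03)
centre [158.3 -68.8] corners [[131.6, -59.0], [185.1, -59.2], [185.9, -78.7], [130.7, -78.5]]
centre [189.3 -31.6] corners [[186.3, -28.2], [192.0, -28.2], [192.3, -35.1], [186.6, -35.1]]
centre [158.4 -34.2] corners [[143.5, -40.2], [143.9, -28.1], [173.0, -28.2], [173.3, -40.3]]
centre [127.6 -31.4] corners [[124.9, -28.0], [130.6, -28.0], [130.2, -34.9], [124.5, -34.9]]
```

>>> arm_command(moves=[-0.6,0,0,0,-0.6,0,0,0,-0.6,0,0,0,-0.6,0,0,0,-0.6,0,0,0,-0.6,0,0,0,-0.6,0,0,0,-0.6,0,0,0,-0.6,0,0,0,-0.5,0,0,0,-0.4,0,0,0,-0.4,0,0,0])

```text
time: 21.1
ee_pos: [0.6423, -0.0531, 0.0099]
eef_rot: [0.683, 0.731, 0.0, 0.0]
ft_force: [0.1, 0.9, -0.7]
width: 0.0305
grip_force: 0.3
```

>>> arm_command(moves=[-0.2,0,0,0,-0.2,0,0,0,-0.2,0,0,0])

```text
time: 21.35
ee_pos: [0.6425, -0.0578, 0.0098]
eef_rot: [0.683, 0.731, 0.0, -0.001]
ft_force: [-1.4, 5.6, 1.5]
width: 0.0309
grip_force: 3.1
```

```bash
python3 m.py top .056 t18
```

```text
(array([ 157.8, -103.5,    9.8,   90. ]), 21.35, array([-1.4,  5.6,  1.5]), 0.031)
centre [ 25.  147.5] corners [[69.7, 190.1], [66.5, 102.4], [-19.7, 105.1], [-16.6, 192.3]]
```

>>> arm_command(moves=[-0.2,0,0,0,-0.1,0,0,0,0,0,0,0])

```text
time: 21.65
ee_pos: [0.6425, -0.0577, 0.0098]
eef_rot: [0.682, 0.732, 0.001, -0.002]
ft_force: [-2.0, 10.1, 1.9]
width: 0.0305
grip_force: 5.0
```

>>> arm_command(moves=[1,0,0,0,1,0,0,0,0,0,-3.3,0,0,0,-3.3,0,0,0,-3.4,0,3.5,-2,0,0,3.5,-2,0,0,3.5,-2,0,0,3.5,-2,0,0,0,0,0,0])

```text
time: 22.48
ee_pos: [0.5481, 0.1013, 0.1105]
eef_rot: [0.679, 0.734, 0.001, -0.001]
ft_force: [-0.1, 1.2, -0.2]
width: 0.0305
grip_force: 0.0
```

```bash
python3 m.py top .056 t19;python3 m.py wrist .056 w19; python3 - <<'E'
from h import *
import cv2
q=np.load("line.npy");c,si=np.cos(q[2]),np.sin(q[2]);i=r.camera_info("top")
W=lambda x,y,z:[q[0]+c*x-si*y,q[1]+si*x+c*y,z]
a=cv2.imread("pics/t19.png").astype(int)
# plate/roller/buffer: green edge profiles vs expected final pose corners
for p in((.112,-.206,.056),(.203,-.206,.056),(.203,-.116,.056),(.112,-.116,.056),(.203,-.206,.056)):print(p,np.round(w2px(i,W(*p)),1))
E
```

```text
(array([ 74.6,  61.6, 110.5,  90.5]), 22.4833, array([-0.1,  1.2, -0.2]), 0.031)
centre [ 25.1 149.1] corners [[68.6, 191.8], [67.6, 106.2], [-18.4, 106.7], [-17.4, 191.8]]
centre [ 157.9 -158.2] corners [[201.7, -112.8], [202.0, -204.5], [114.1, -203.4], [113.8, -112.2]]
(array([ 76.5,  57.6, 110.5,  90.3]), 22.5333, array([ 0.4, -0.2,  0.1]), 0.03)
centre [ 25.2 146.6] corners [[-28.1, 102.8], [-15.5, 191.8], [73.4, 190.5], [71.2, 101.1]]
(0.112, -0.206, 0.056) [391.4 211.6]
(0.203, -0.206, 0.056) [388.8 185.8]
(0.203, -0.116, 0.056) [363.2 188.1]
(0.112, -0.116, 0.056) [365.7 213.8]
(0.203, -0.206, 0.056) [388.8 185.8]
```

The top view puts the carton at (158,-158) with its edges at the rail and the buffers, to within calibration. I'll give it one light seating nudge towards the rail.

>>> arm_command(moves=[-3.6,-0.3,0,0,-3.7,-0.3,0,0,-3.7,-0.3,0,0,-3.7,-0.3,0,0,-3.6,-0.2,0,0,-3.6,0,0,0,0,0,3.3,0,0,0,3.4,0,0,0,3.3,0,0,0.8,0,0,0,0.8,0,0,0,0.6,0,0], fingers=0)

```text
time: 23.58
ee_pos: [0.5776, -0.126, 0.0119]
eef_rot: [0.683, 0.73, 0.001, 0.001]
ft_force: [-0.1, 0.1, 0.8]
width: 0.0007
grip_force: 0.0
```

```bash
python3 -c "
from h import *
print(rel())"
```

```text
(array([  88.3, -167.1,   11.9,   89.9]), 23.5833, array([-0.1,  0.1,  0.8]), 0.001)
```

>>> arm_command(moves=[0,0.3,0,0,0,0.3,0,0,0,0.2,0,0,0,0,0,0])

```text
time: 23.92
ee_pos: [0.5839, -0.1249, 0.0108]
eef_rot: [0.683, 0.731, 0.0, 0.001]
ft_force: [-0.5, -0.2, 0.4]
width: 0.0006
grip_force: 0.0
```

>>> arm_command(moves=[0,0.2,0,0,0,0.2,0,0,0,0,0,0])

```text
time: 24.17
ee_pos: [0.5873, -0.1246, 0.01]
eef_rot: [0.683, 0.731, 0.0, 0.0]
ft_force: [-0.7, 0.6, -0.0]
width: 0.0004
grip_force: 0.0
```

>>> arm_command(moves=[0,0.2,0,0,0,0.2,0,0,0,0,0,0])

```text
time: 24.42
ee_pos: [0.5914, -0.1243, 0.0099]
eef_rot: [0.683, 0.731, 0.0, 0.0]
ft_force: [-0.2, 0.3, 0.1]
width: 0.0002
grip_force: 0.0
```

>>> arm_command(moves=[0,0.2,0,0,0,0.1,0,0,0,0,0,0])

```text
time: 24.67
ee_pos: [0.5934, -0.1243, 0.0097]
eef_rot: [0.683, 0.731, -0.001, -0.001]
ft_force: [-4.5, -0.7, 1.5]
width: 0.0004
grip_force: 1.9
```

```bash
python3 m.py wrist .056 w20
```

```text
(array([ 104.2, -166.5,    9.7,   89.9]), 24.6667, array([-4.5, -0.7,  1.5]), 0.0)
centre [ 189.5 -197. ] corners [[176.5, -201.8], [175.4, -192.2], [202.3, -192.3], [203.8, -201.8]]
centre [ 160.3 -141.4] corners [[113.6, -173.2], [113.4, -108.2], [201.5, -109.4], [212.8, -174.6]]
```

Contact now; one more millimetre, then retreat.

>>> arm_command(moves=[0,0.2,0,0,0,0,0,0])

```text
time: 24.88
ee_pos: [0.5932, -0.1243, 0.0095]
eef_rot: [0.683, 0.73, -0.002, -0.002]
ft_force: [-14.0, 0.9, 11.1]
width: 0.0006
grip_force: 7.3
```

>>> arm_command(moves=[0,-1.2,0,0,0,-1.5,0,0,0,0,-3.5,0,0,0,-3.5,0,0,0,-3.5,0,3.5,-1,0,0,3.5,-1,0,0,3.5,0,0,0,3.5,0,0,0,3.5,0,0,0,3.5,0,0,0,0,0,0,0])

```text
time: 25.88
ee_pos: [0.5341, 0.091, 0.1155]
eef_rot: [0.679, 0.734, 0.002, -0.001]
ft_force: [-0.1, -0.2, 0.7]
width: 0.0006
grip_force: 0.0
```

```bash
sed -i 's/m\[:185\]=0/m[:175]=0/' m.py; python3 m.py top .056 t21; python3 - <<'E'
import cv2,numpy as np
from h import *
a=cv2.imread("pics/top0.png").astype(int);b=cv2.imread("pics/t21.png").astype(int)
d=(abs(a-b).max(2)>60)
for n,(u,v) in dict(loupe=(331,271),ring=(253,278),block=(443,257),mic=(440,207),cal=(210,272)).items(): print(n,d[v-8:v+9,u-8:u+9].sum())
E
```

```text
(array([ 59.9,  52.4, 115.5,  90.5]), 25.8833, array([-0.1, -0.2,  0.7]), 0.001)
centre [ 25.  147.8] corners [[70.0, 190.1], [66.2, 102.6], [-19.9, 105.8], [-16.1, 192.9]]
centre [ 157.4 -158.4] corners [[200.8, -112.8], [201.1, -204.8], [114.1, -203.7], [113.8, -112.2]]
loupe 40
ring 0
block 0
mic 0
cal 0
```

```bash
python3 -c "
from bench import r
print(r.close_job())"
```

```text
the job is handed in; nothing more can be done
None
```

The job is handed in at about 26 s: both cartons were tipped onto the plate first, then the stamped one (it stood on the right) was pushed to the guide rail and up to the end stop. The plain one lies on the plate off the rollers. By the last top picture, the ring, block, micrometer and caliper were unmoved; the loupe's spot differed in some pixels, which I put down to arm shadow and did not check further.

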